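# Put the shoe-care kit and bike key away in the entry organiser

## Task

Put every shoe-care item that is on the bamboo tray away in the organiser: each stands upright in the tier with the least headroom that it still fits under, slid back until no part of it sticks out in front of the board above it. The bike lock key goes in the key box on top of the organiser: lift its loose cover off, lay the key inside and seat the cover back flat on its two pins. Leave the shoehorn and the plant alone.

Things in the scene. Friction and masses are not known exactly. Their poses are not given: they have to be found in the camera images.
- organiser: Fixed organiser, bamboo boards 12 mm thick, white uprights; 225 deep (x -115..110) x 390 wide (y) x 160 high, plus key box on top. Origin: centre of underside; x from its open front to its back, y to its left seen from the front. Higher boards are set back, so each tier's floor is an open ledge in front. Uprights 12 thick at y=-189, 0, 189 run from x=10 back. Back open but for low rails at x=102..110
- tier_upper (a point): Upper-left tier, headroom 48 mm, 177 wide: point on its floor (the middle board's top, organiser z=100) mid-way along y, straight below the front edge of the board above (the top board). Axes as the organiser: the tier lies from x=0 to the rail at x=+92; the open ledge in front of it from x=-60 to 0
- tier_low (a point): Lower-left tier, headroom 76 mm, 177 wide: point on its floor (the base board's top, organiser z=12) mid-way along y, straight below the front edge of the board above (the middle board). Axes as the organiser: the tier lies from x=0 to the rail at x=+152; the open ledge in front of it from x=-65 to 0
- tier_tall (a point): Tall tier, the right column, headroom 136 mm, 177 wide: point on its floor (the base board's top, organiser z=12) mid-way along y, straight below the front edge of the board above (the top board). Axes as the organiser: the tier lies from x=0 to the rail at x=+92; the open ledge in front of it from x=-125 to 0
- box_seat (a point): Centre of the key box's rim, axes as the organiser: the cover's origin lies here when seated flat. The box (outer 94 in x, 150 in y, 36 high) stands on the organiser's top board. Two round-topped steel pins, 8 mm dia, stand 14 mm up from the rim at x=0, y=-67 and +67 of this point
- box_floor (a point): Centre of the key box's well floor, 31 mm below the rim, axes as the organiser; the well is 84 (x) x 118 (y) mm
- cover: Loose bamboo cover plate of the key box, 98 (x) x 164 (y) x 8 mm, about 160 g, with two 12 mm through holes on its y axis at +-67 mm that drop over the pins; origin at the centre of its underside; on top a dark wooden bar handle 14 (x) x 70 (y), from 8 to 34 mm above the underside. It starts seated; it may be laid anywhere on the bench meanwhile
- key: Bike lock key in a green hard silicone cover, lying flat: green grip 56 (x) x 30 (y) x 14 mm thick centred on the origin, chrome blade from x=+28 to +62 mm (10 wide); origin at the centre of the green grip's underside. About 50 g
- tray: Fixed bamboo tray 250 (x) x 380 (y), rim 14 mm high and 6 mm thick, inner floor at z=6 mm; origin at the centre of its underside; the shoe-care items stand on it
- polish_tin: Red round shoe-polish tin with a steel lid rim and a yellow disc on top, 60 dia, 32 high, mm; starts upright; origin at the centre of its underside, z up its axis; about 70 to 260 g. May be absent (None)
- wax_jar: Squat amber glass wax jar with a dark twist cap, 58 dia, 38 high, mm; starts upright; origin at the centre of its underside, z up its axis; about 70 to 260 g. May be absent (None)
- cream_jar: Clear glass shoe-cream jar with an aluminium twist cap and paper label, 54 dia, 64 high, mm; starts upright; origin at the centre of its underside, z up its axis; about 70 to 260 g. May be absent (None)
- block_box: Blue square box of suede-cleaning blocks with a white band, 54 x 54 (along its x and y), 67 high, mm; starts upright; origin at the centre of its underside, z up its axis; about 70 to 260 g. May be absent (None)
- spray_can: Green waterproofing spray can with a yellow band and white cap, 46 dia up to 96 mm, then the 42 dia cap to 118 high, mm; starts upright; origin at the centre of its underside, z up its axis; about 70 to 260 g. May be absent (None)
- lotion_bottle: Orange leather-lotion bottle with a paper band, 48 dia up to 82 mm, then a 30 dia black neck and cap to 112 high, mm; starts upright; origin at the centre of its underside, z up its axis; about 70 to 260 g. May be absent (None)
- shoehorn: Blue plastic shoehorn, about 190 (x) x 42 (y) x 6 mm, lying flat along the foot of the fixed grey mail bin (260 x 140 x 240 high, on the +y side), origin under its middle; leave alone
- plant: Small succulent in a terracotta pot, 84 dia, about 120 high, origin at the centre of its underside; leave alone

How it is judged (in metres and radians):
On the way, in this order (a step that is already met when the one before it is completed fails the run):
1. the cover is lifted off the key box's pins ((z of cover in the frame of box_seat above 0.02 m or horizontal distance between cover and box_seat above 0.05 m)), for 0.2 s.
2. the key lies in the key box (x of key in the frame of box_floor between -0.042 and 0.042 m and y of key in the frame of box_floor between -0.058 and 0.058 m and z of key in the frame of box_floor between -0.004 and 0.02 m), for 0.2 s.
At the end, for the whole second after the job is handed in: Each item stands at rest, upright (0.08 rad), in the tightest tier that takes it (tin, wax jar upper left; cream jar, box lower left; can, bottle right), at most 4 mm out past the board above; key in its box; cover on its pins within 6 mm sideways, 3 mm in height, 0.04 rad (all of step 2 and x of polish_tin in the frame of organiser between 0.036 and 0.08 m and y of polish_tin in the frame of organiser between 0.021 and 0.168 m and z of polish_tin in the frame of organiser between 0.096 and 0.105 m and angle between each of polish_tin, wax_jar, cream_jar, block_box, spray_can, lotion_bottle's own z axis and vertical below 0.08 rad and linear speed of each of polish_tin, wax_jar, cream_jar, block_box, spray_can, lotion_bottle, cover below 0.02 m/s and x of wax_jar in the frame of organiser between 0.035 and 0.081 m and y of wax_jar in the frame of organiser between 0.021 and 0.168 m and z of wax_jar in the frame of organiser between 0.096 and 0.105 m and x of cream_jar in the frame of organiser between -0.027 and 0.083 m and y of cream_jar in the frame of organiser between 0.021 and 0.168 m and z of cream_jar in the frame of organiser between 0.008 and 0.017 m and x of block_box in the frame of organiser between -0.027 and 0.083 m and y of block_box in the frame of organiser between 0.021 and 0.168 m and z of block_box in the frame of organiser between 0.008 and 0.017 m and x of spray_can in the frame of organiser between 0.029 and 0.087 m and y of spray_can in the frame of organiser between -0.168 and -0.021 m and z of spray_can in the frame of organiser between 0.008 and 0.017 m and x of lotion_bottle in the frame of organiser between 0.03 and 0.086 m and y of lotion_bottle in the frame of organiser between -0.168 and -0.021 m and z of lotion_bottle in the frame of organiser between 0.008 and 0.017 m and horizontal distance between cover and box_seat below 0.006 m and z of cover in the frame of box_seat between -0.003 and 0.003 m and angle between cover's own z axis and vertical below 0.04 rad and angle between the y axis of cover and the y axis of organiser, either way round below 0.06 rad); the robot touches nothing.
It fails at once if the shoehorn is shifted more than 3 cm (distance of shoehorn from where it was at the start of the episode above 0.03 m).
It fails at once if the plant is shifted more than 3 cm or tipped (distance of plant from where it was at the start of the episode above 0.03 m or angle between plant's own z axis and vertical above 0.3 rad).
Of polish_tin, wax_jar, cream_jar, block_box, spray_can, lotion_bottle only 3 to 5 are there at a start; the rules pass over those that are not, and their reading is None.
At some moment in a run one of polish_tin, wax_jar, cream_jar, block_box, key may be knocked a few centimetres aside while the robot is not near it.
It also fails if it takes over 210 s, if anything falls off the work surface, if the arm or the gripper's body presses on something with over 40 N, if the wrist force passes 120 N, or if a joint passes its speed limit or range.

## Robot

A 6-joint arm with a two-finger parallel gripper is mounted at the origin on the work surface. World frame = base frame: x ahead of the robot, y to its left, z up, the work surface at z = 0. Lengths are in mm, angles in rad, forces in N, time in s.
With the tool pointing down it reaches from about 350 to 975 mm from the base axis. Payload 7.1 kg.
Tool frame: the origin (TCP) lies on the front face of the gripper's body, between the roots of the fingers; the fingertips stand 80 mm ahead of it and the grasp point (between the pads) lies 61 mm ahead of it (env.tips_ahead is the distance from the TCP to the fingertips, in mm); z points along the fingers, y is the line along which they close (so a half turn about z gives the same grasp; the last joint's range is limited). The gripper opens to 88 mm and grips with 3 to 60 N. Pads are 20 mm wide; open, the fingers measure 115 mm over their backs; the gripper's body (75 mm by 178 mm) begins 61 mm behind the grasp point.
Start: joints at [1.33, 0.423, 1.63, -0, 1.089, -0.019], TCP at [137.46, 609.68, 302.675] pointing down, gripper open.
Joint ranges: [-3, 3], [-0.9, 2.11], [0.09, 2.58], [-1.31, 4.45], [0.11, 2.69], [-2.54, 2.54]. Speed limits (rad/s): [2.39, 2.39, 3.01, 3.14, 3.14, 3.14].

## Interface

Orientations are given as a unit quaternion [x, y, z, w].
In Python, from station import env, set_gripper, viewer, workorder gives the robot as it stands. Calls block until the motion is done:
- env.reach(position, orientation): joint-space move of the TCP to a pose.
- env.move_l(position, rot=None, rate=150, f_stop=None): straight line of the TCP; rot=None keeps the orientation; rate is the mean speed in mm/s. With f_stop (N) it stops when the force on the tool has changed by that much, and returns True; else False.
- env.move_joints(angles): joint-space move.
- set_gripper(opening): finger opening in mm; the grip force is fixed at half the most; returns when the fingers have stopped.
- env.hold(seconds).
- env.ik(position, orientation): joint angles nearest the present ones, or None.
- env.read_state(): the state.
- viewer.camera(name): name is "scene" or "top" or "wrist"; returns the picture (420x560x3 uint8, blue, green, red); there is no depth.
- viewer.camera_params(name): a dict with "fx", "fy", "cx", "cy" (pixels), "pose" (4x4, takes a point from camera to world coordinates); the wrist camera has in their place "tool_from_camera" (4x4, takes a point from camera to tool coordinates, whose origin is the TCP and whose axes are the flange's). Camera axes: x right, y up, looking along -z (the intrinsics and any distortion apply to the point x, -y, -z); pixel columns grow to the right and rows downward; lengths in mm; the calibration is good to about 2 mm. A picture is of the moment at which its call begins: read the wrist's pose just before it. camera_params takes no time and is no camera call.
A pose or a line that the arm cannot do raises env.IKError and nothing moves.
- workorder.sign_off(): hands the job in; it is judged then, once.
The state is a dict: "time_s": time; "qpos": joint angles; "dq": joint speeds; "tau": joint torques, N m; "tool_pos": TCP position; "orientation": TCP orientation; "force": force on the tool from outside, world axes, zero at the start; "wrist_torque": the same for the moment, N m; "width": finger opening in mm; "grip_force": force on a finger pad.
Only numpy, scipy, OpenCV 4.12 (cv2) and the standard library are available. Lean on these libraries where they do the work, as an engineer would, in place of code of your own. Each camera call takes 0.05 s, during which the arm holds its last target. There are 200 camera calls.

## Working session

There is one attempt and no reset: what is moved stays moved. The work goes in short steps, each a Python script; the robot and the scene stay as the last script left them, time stands still between calls to the robot, and variables do not carry over. Pictures are saved under pics/ and viewed, at most 14 in all, crops included, and the job is handed in when it is done.

```bash
ls; mkdir -p pics; python3 - <<'E'
from station import env,viewer
import cv2,numpy as np
np.set_printoptions(precision=4,suppress=True)
for n in ("scene","top"):
    cv2.imwrite(f"pics/{n}0.png",viewer.camera(n)); print(viewer.camera_params(n))
print(viewer.camera_params("wrist")); print(env.read_state())
E
```

```text
pics
{'fx': 492.0217435953443, 'fy': 492.0217435953443, 'cx': 270.0619317160913, 'cy': 204.88725368221924, 'pose': array([[  -0.8751,   -0.3382,    0.346 , 1130.0071],
       [   0.4838,   -0.6223,    0.6154, 1100.3007],
       [   0.0072,    0.7059,    0.7082, 1240.567 ],
       [   0.    ,    0.    ,    0.    ,    1.    ]])}
{'fx': 449.6861681568531, 'fy': 449.6861681568531, 'cx': 278.9646516231477, 'cy': 209.26841540013973, 'pose': array([[  -0.1461,    0.9686,   -0.201 ,  324.6716],
       [  -0.9893,   -0.1437,    0.0264,  147.1439],
       [  -0.0033,    0.2027,    0.9792, 1377.2479],
       [   0.    ,    0.    ,    0.    ,    1.    ]])}
{'fx': 325.56442251637145, 'fy': 325.56442251637145, 'cx': 278.4986300380494, 'cy': 213.19033434733888, 'tool_from_camera': array([[ -0.0005,   0.9669,   0.255 ,  69.1358],
       [  1.    ,   0.0004,   0.0001,   0.4189],
       [  0.    ,   0.255 ,  -0.9669, -82.9204],
       [  0.    ,   0.    ,   0.    ,   1.    ]])}
{'time_s': 0.1, 'qpos': array([ 1.33  ,  0.4238,  1.6306, -0.    ,  1.0886, -0.019 ]), 'dq': array([ 0.0001, -0.0032, -0.0009,  0.0006, -0.0012, -0.0017]), 'tau': array([  0.0004, -54.5612, -27.4327,   0.0646,   0.0188,  -0.    ]), 'tool_pos': array([137.3781, 609.3161, 301.9684]), 'orientation': array([ 0.1107,  0.9939, -0.0007, -0.0001]), 'force': array([-0.1469, -0.6292, -0.2564]), 'wrist_torque': array([-0.0156, -0.0032,  0.0672]), 'grip_force': 0.0, 'width': 87.95764301633321}
```

View pics/scene0.png

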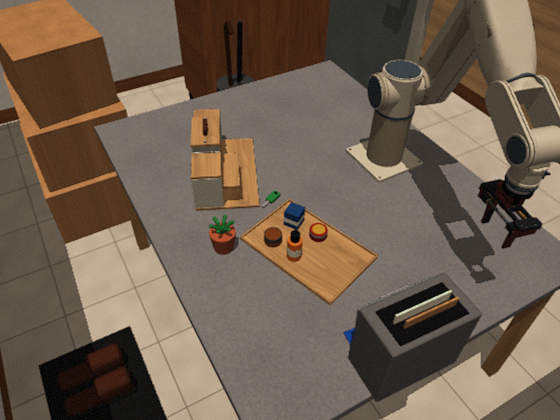

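View pics/top0.png

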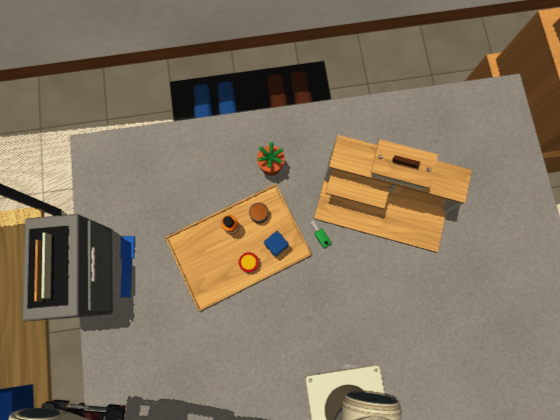

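The pictures show four items on the tray (top view): bottle (229,222), wax jar (259,212), box (276,243), tin (249,262). The key is at about (322,235), the organiser at about (395,190) with its open front facing the robot, and the plant at (270,158).

```bash
python3 - <<'E'
import cv2
a=cv2.imread("pics/top0.png")
cv2.imwrite("pics/c1.png",cv2.resize(a[120:270,300:490],None,fx=4,fy=4,interpolation=cv2.INTER_CUBIC))
cv2.imwrite("pics/c2.png",cv2.resize(a[175:320,160:345],None,fx=4,fy=4,interpolation=cv2.INTER_CUBIC))
E
```

```text
(no output)
```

View pics/c1.png

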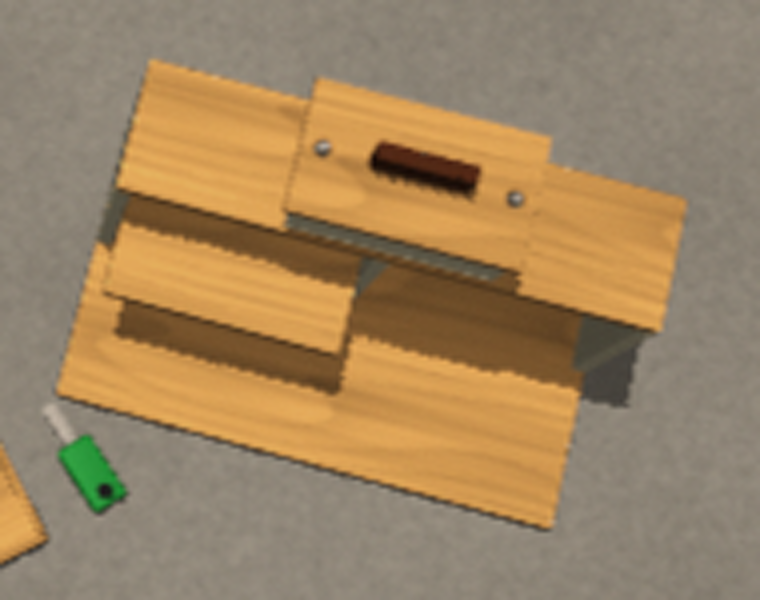

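View pics/c2.png

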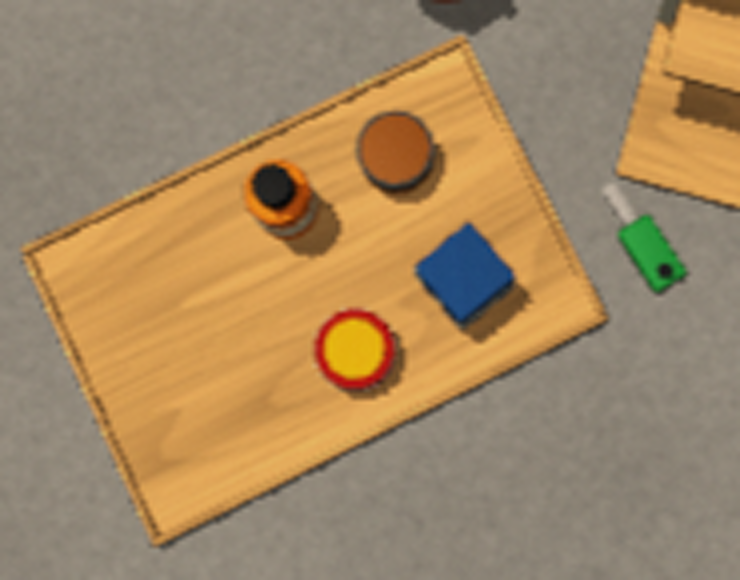

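```bash
cat > h.py <<'E'
from station import env,set_gripper,viewer,workorder
import numpy as np,cv2
from scipy.spatial.transform import Rotation as R
from scipy.optimize import least_squares
np.set_printoptions(precision=2,suppress=True)
P=viewer.camera_params("top")
def ray(u,v,z):
    d=P["pose"][:3,:3]@np.array([(u-P["cx"])/P["fx"],-(v-P["cy"])/P["fy"],-1]); o=P["pose"][:3,3]
    return o+d*(z-o[2])/d[2]
def c1(u,v,z): return ray(300+(u+.5)/4-.5,120+(v+.5)/4-.5,z)
def c2(u,v,z): return ray(160+(u+.5)/4-.5,175+(v+.5)/4-.5,z)
E
cat > m.py <<'E'
from h import *
# organiser: (org xyz) <- pixels
pts=[((-115,195,12),(58,394)),((-115,-195,12),(550,525)),((10,195,160),(118,188)),((10,-195,160),(660,330)),
((110,195,160),(150,60)),((110,-195,160),(686,200))]
W=np.array([c1(*p,o[2]) for o,p in pts]); O=np.array([o for o,_ in pts],float)
f=lambda q:((O[:,:2]@np.array([[np.cos(q[2]),np.sin(q[2])],[-np.sin(q[2]),np.cos(q[2])]])+q[:2])-W[:,:2]).ravel()
s=least_squares(f,[600,-100,0]); q=s.x; print("org",q,s.fun)
Rm=np.array([[np.cos(q[2]),-np.sin(q[2])],[np.sin(q[2]),np.cos(q[2])]])
o=lambda w:(Rm.T@(w[:2]-q[:2]))
for n,p,z in [("pin",(323,148),210),("pin",(516,198),210),("cov",(316,78),204),("cov",(551,137),204),("cov",(520,278),204),("cov",(287,212),204),("h",(382,147),230),("h",(475,172),230)]: print(n,o(c1(*p,z)))
print("key grip",[c1(u,v,14) for u,v in((60,450),(88,434),(127,492),(100,514),(94,473))],"blade",c1(50,408,7))
print("tin",c2(355,347,38),"wax",c2(396,149,44),"bottle",c2(274,187,118))
print("box",[c2(u,v,73) for u,v in((467,224),(513,271),(463,320),(416,270))])
E
python3 m.py
```

```text
org [ 587.87 -215.79   -0.42] [ 0.09  2.02 -2.87 -1.46  0.58  1.99 -0.92 -0.92  1.37  0.26  1.75 -1.88]
pin [58.26 67.12]
pin [ 58.31 -66.12]
cov [108.45  82.14]
cov [109.47 -81.91]
cov [  6.44 -81.46]
cov [ 9.83 79.71]
h [61.73 32.08]
h [ 61.11 -31.25]
key grip [array([517.8 ,  12.78,  14.  ]), array([526.9 , -10.47,  14.  ]), array([478.41, -32.47,  14.  ]), array([464.83,  -9.32,  14.  ]), array([496.48, -10.02,  14.  ])] blade [552.32  14.42   7.  ]
tin [456.58 224.01  38.  ] wax [599.46 173.22  44.  ] bottle [569.63 261.39 118.  ]
box [array([530.27, 128.83,  73.  ]), array([491.06, 100.66,  73.  ]), array([461.02, 141.9 ,  73.  ]), array([502.15, 170.55,  73.  ])]
```

```bash
cat >> h.py <<'E'
Q=np.array([587.9,-215.8,-0.42])
ex=np.array([np.cos(Q[2]),np.sin(Q[2]),0]); ey=np.array([-np.sin(Q[2]),np.cos(Q[2]),0])
def W(x,y,z): return np.array([Q[0],Q[1],0])+x*ex+y*ey+np.array([0,0,z])
def rot(a,tilt=0):          # fingers close along angle a, tilted so that they point towards y x down
    y=np.array([np.cos(a),np.sin(a),0]); f=np.cross(y,[0,0,1])
    z=np.sin(tilt)*f+np.array([0,0,-np.cos(tilt)])
    return R.from_matrix(np.c_[np.cross(y,z),y,z]).as_quat()
def tcp(tip,q): return np.asarray(tip,float)-env.tips_ahead*R.from_quat(q).as_matrix()[:,2]
def pick_a(tip,a):          # better of the two half turns
    c=[]
    for b in (a,a+np.pi):
        j=env.ik(tcp(tip,rot(b)),rot(b))
        if j is not None: c.append((abs(j[5]),b))
    return min(c)[1]
def reach(tip,q): env.reach(tcp(tip,q),q)
def line(tip,q,**k): return env.move_l(tcp(tip,q),rot=q,**k)
def up(z,rate=250):
    p=env.read_state()["tool_pos"].copy(); p[2]=z; env.move_l(p,rate=rate)
def st(m=""):
    s=env.read_state(); print(m,"t%.1f w%.1f gf%.1f"%(s["time_s"],s["width"],s["grip_force"]),s["tool_pos"],s["force"])
T0=cv2.imread("pics/top0.png")
ITEMS=dict(key=(322,237,10),tin=(248,261,12),wax=(259,212,12),box=(276,243,13),bottle=(230,223,12))
def shifts(save=None):
    im=viewer.camera("top")
    if save: cv2.imwrite(f"pics/{save}.png",im)
    for n,(u,v,r) in ITEMS.items():
        t=T0[v-r:v+r+1,u-r:u+r+1]; s=im[v-r-28:v+r+29,u-r-28:u+r+29]
        m=cv2.matchTemplate(s,t,cv2.TM_CCOEFF_NORMED); _,b,_,l=cv2.minMaxLoc(m)
        print(n,"shift px",l[0]-28,l[1]-28,"score %.2f"%b)
E
cat > s1.py <<'E'
from h import *
c=W(58.5,0.3,208); a=pick_a(c,Q[2]); q=rot(a); set_gripper(45)
reach(c+[0,0,110],q); line(c,q,rate=120); st("at cover"); set_gripper(0); st("gripped")
line(c+[0,0,70],q,rate=120); st("lifted")
d=W(-50,-320,12)
reach(d+[0,0,100],q); hit=line(d+[0,0,-2],q,rate=60,f_stop=6); st(f"bench {hit}")
np.save("cov.npy",np.r_[c,a,env.read_state()["tool_pos"]])
set_gripper(45); up(300); shifts("t1"); st()
E
python3 s1.py
```

```text
at cover t5.4 w45.1 gf0.0 [ 641.91 -239.55  288.95] [ 0.41 -0.31  0.63]
gripped t6.0 w13.2 gf30.0 [ 641.52 -239.42  288.24] [-0.97 -0.21  1.48]
lifted t6.8 w13.6 gf30.0 [ 641.06 -239.22  357.24] [ 0.45  0.6  -0.77]
bench True t9.3 w13.8 gf30.0 [ 411.47 -486.98  117.89] [-0.17 -1.04 -2.08]
key shift px 0 0 score 1.00
tin shift px 0 0 score 1.00
wax shift px 0 0 score 1.00
box shift px 0 0 score 1.00
bottle shift px 0 0 score 1.00
 t10.9 w44.8 gf0.0 [ 410.64 -486.11  298.1 ] [ 0.26 -0.02 -0.32]
```

```bash
python3 - <<'E'
from h import *
a=cv2.imread("pics/t1.png")
w=viewer.camera("wrist")
cv2.imwrite("pics/c3.png",np.hstack([cv2.resize(a[120:320,300:500],(400,400),interpolation=cv2.INTER_CUBIC),cv2.resize(w,(400,300))[:, :] if 0 else cv2.copyMakeBorder(cv2.resize(w,(400,300)),0,100,0,0,cv2.BORDER_CONSTANT)]))
E
```

```text
(no output)
```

View pics/c3.png

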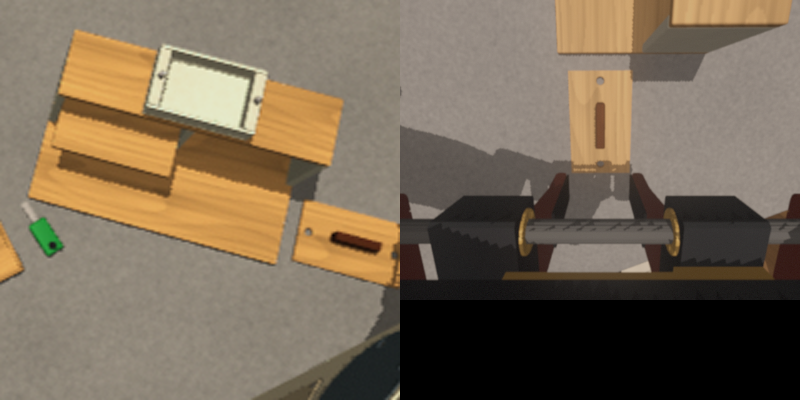

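The cover lies flat on the bench, handle up, and the well is open. Nothing has moved. Next is the key.

```bash
cat > s2.py <<'E'
from h import *
k=np.array([496.3,-10.2,3.5]); ky=0.415; a=pick_a(k,ky+np.pi/2); q=rot(a)
set_gripper(50); reach(k+[0,0,110],q); line(k,q,rate=120); st("at key"); set_gripper(0); st("key gripped")
line(k+[0,0,260],q,rate=250)
best=None
for n in (-2,-1,0,1,2):
    b=Q[2]+n*np.pi; kx=ky+b-a; s=np.sign(np.dot([np.cos(kx),np.sin(kx)],ey[:2]))
    p=W(58.5,-17*s,169.5); j=env.ik(tcp(p,rot(b)),rot(b))
    if j is not None and (best is None or abs(j[5])<best[0]): best=(abs(j[5]),b,p)
_,b,p=best; q=rot(b)
reach(p+[0,0,80],q); line(p,q,rate=80); st("in box"); set_gripper(48); up(340); 
pc=np.load("cov.npy"); reach([380,100,330],rot(pc[3])); shifts("t2"); st()
a=cv2.imread("pics/t2.png"); cv2.imwrite("pics/c4.png",cv2.resize(a[130:300,330:530],None,fx=4,fy=3.5,interpolation=cv2.INTER_CUBIC) if 0 else cv2.resize(a[135:280,345:535],None,fx=4,fy=4,interpolation=cv2.INTER_CUBIC))
E
python3 s2.py
```

```text
at key t14.1 w50.0 gf0.0 [496.7  -10.26  83.99] [-0.34 -0.17 -0.7 ]
key gripped t14.6 w30.0 gf30.0 [496.56 -10.19  83.96] [-1.1   0.93  6.34]
in box t18.0 w29.6 gf30.0 [ 634.61 -255.32  249.73] [ 0.1   0.87 -0.85]
key shift px 12 28 score 0.40
tin shift px 0 0 score 1.00
wax shift px 0 0 score 1.00
box shift px -2 -3 score 0.59
bottle shift px 0 0 score 1.00
 t20.7 w47.8 gf0.0 [380.74  99.66 409.9 ] [-0.08  0.05  0.06]
```

View pics/c4.png

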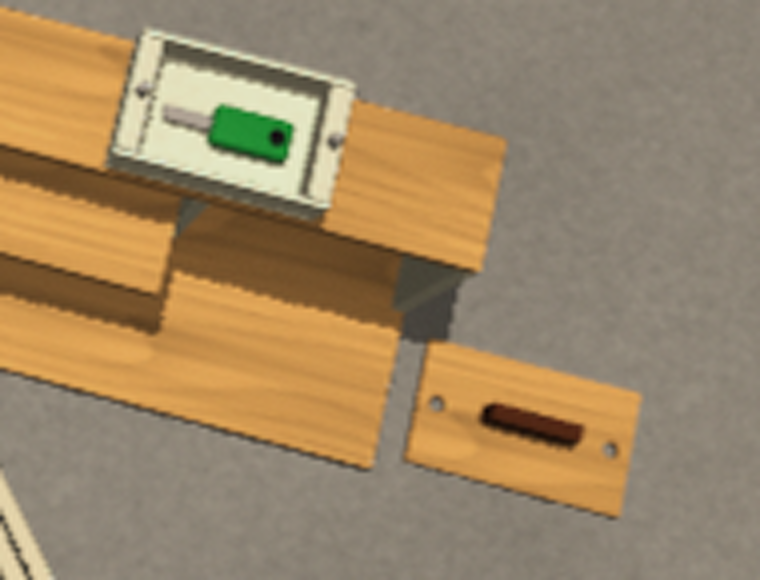

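```bash
python3 - <<'E'
from h import *
f=lambda u,v,z: ray(345+(u+.5)/4-.5,135+(v+.5)/4-.5,z)
C=np.array([f(u,v,8) for u,v in((428,342),(640,394),(618,516),(406,460))]); H=np.array([f(437,404,8),f(611,450,8)])
G=np.array([f(484,410,34),f(584,436,34)]); Pn=np.array([f(143,90,210),f(337,141,210)])
for n,X in(("corners",C),("holes",H),("handle",G),("pins",Pn)): print(n,X.mean(0))
ang=lambda d:np.arctan2(d[1],d[0])
print("yaw y-axis: edges",ang(C[0]-C[1]),ang(C[3]-C[2]),"holes",ang(H[0]-H[1]),"handle",ang(G[0]-G[1]),"pins",ang(Pn[0]-Pn[1]),"org",Q[2]+np.pi/2)
print(np.linalg.norm(H[0]-H[1]),np.linalg.norm(Pn[0]-Pn[1]),"expected",W(-50,-320,0),W(58.5,.3,0),np.load("cov.npy"))
E
```

```text
corners [ 418.01 -469.3     8.  ]
holes [ 418.32 -470.18    8.  ]
handle [ 418.35 -466.69   34.  ]
pins [ 639.6  -238.87  210.  ]
yaw y-axis: edges 1.1744465440194143 1.1596324355773575 holes 1.1574277248499363 handle 1.1615236000430067 pins 1.1513216812898597 org 1.1507963267948966
134.53139106989275 134.00065202114322 expected [ 411.76 -487.6     0.  ] [ 641.44 -239.38    0.  ] [ 641.44 -239.38  208.     -0.42  411.47 -486.98  117.89]
```

```bash
cat > s3.py <<'E'
from h import *
c=np.array([418.3,-468.7,9.8]); yaw=1.159-np.pi/2
a=yaw; q=rot(a); set_gripper(40)
reach(c+[0,0,100],q); line(c,q,rate=80); st("at"); 
t0=env.read_state()["wrist_torque"]; set_gripper(0); env.hold(.3); st("grip")
line(c+[0,0,60],q,rate=80); env.hold(.3); st("up"); print(env.read_state()["wrist_torque"]-t0)
im=viewer.camera("scene"); cv2.imwrite("pics/s3.png",im); t=viewer.camera("top")
S=viewer.camera_params("scene"); x=np.linalg.inv(S["pose"])@np.r_[c+[0,0,60],1]
u=int(S["cx"]-S["fx"]*x[0]/x[2]); v=int(S["cy"]+S["fy"]*x[1]/x[2]); print(u,v)
cr=cv2.resize(im[max(v-45,0):v+45,max(u-60,0):u+60],None,fx=5,fy=5,interpolation=cv2.INTER_CUBIC); cv2.imwrite("pics/c5.png",cr)
E
python3 s3.py
```

```text
at t24.7 w40.2 gf0.0 [ 418.56 -468.99   90.39] [-0.26 -0.26 -0.28]
grip t25.5 w13.9 gf30.0 [ 418.41 -468.79   89.99] [-0.71 -0.04  3.12]
up t26.7 w13.9 gf30.0 [ 418.19 -468.58  149.35] [-0.54 -0.32 -1.58]
[ 0.03 -0.02  0.  ]
235 110
```

View pics/c5.png

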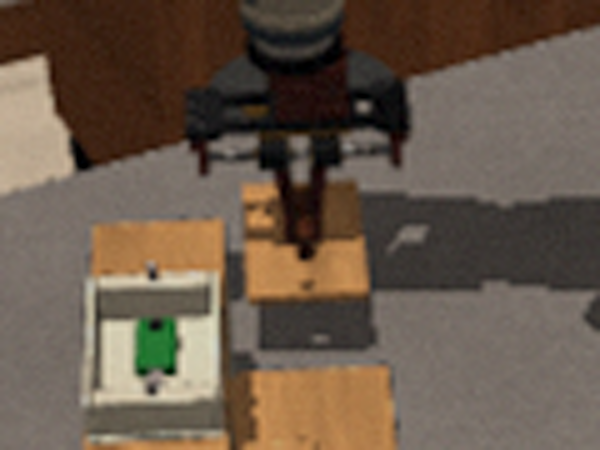

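The cover hangs level. I'll seat it now.

```bash
cat > s4.py <<'E'
from h import *
q=rot(Q[2]); s=W(57.8,0.4,205.8)
up(360); reach(s+[0,0,60],q); line(s+[0,0,22],q,rate=100); env.hold(.3); st("above")
hit=line(s,q,rate=25,f_stop=10); st(f"seat {hit}"); print("expected tcp z",tcp(s,q)[2])
t=viewer.camera("scene"); cv2.imwrite("pics/s4.png",t)
E
python3 s4.py
```

```text
above t29.8 w13.9 gf30.0 [ 641.06 -239.04  308.46] [ 0.45 -0.52 -1.44]
seat False t30.9 w13.8 gf30.0 [ 640.81 -238.98  286.  ] [-1.49  0.06  1.01]
expected tcp z 285.8
```

```bash
cat > s5.py <<'E'
from h import *
set_gripper(40); up(345); set_gripper(80); q=rot(Q[2]+np.pi/2); reach([380,100,250],q); shifts("t5"); st()
a=cv2.imread("pics/t5.png"); cv2.imwrite("pics/c6.png",cv2.resize(a[130:275,215:415] if 0 else a[125:275,270:470],None,fx=4,fy=4,interpolation=cv2.INTER_CUBIC))
E
python3 s5.py
```

```text
key shift px 5 28 score 0.35
tin shift px 0 0 score 0.92
wax shift px 1 10 score 0.92
box shift px 0 0 score 0.64
bottle shift px 0 0 score 1.00
 t34.3 w80.0 gf0.0 [380.9   99.79 330.24] [ 0.6   0.57 -0.41]
```

View pics/c6.png

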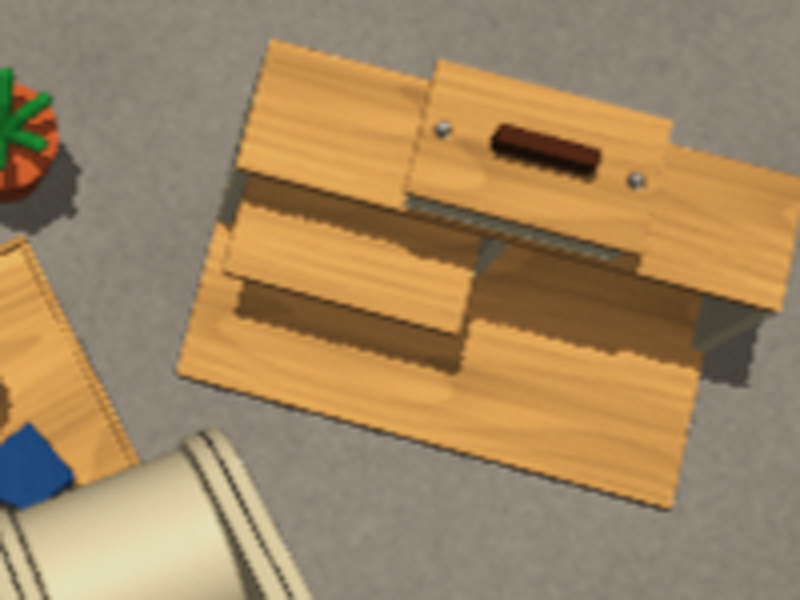

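The cover is seated on both pins, matching its original appearance. The wax jar was knocked about 10 px toward the robot, so I'll use its new position. Bottle first.

```bash
cat >> h.py <<'E'
QA=rot(Q[2]+np.pi/2)
def pick(p,a,hz,opening,wexp):
    """p: xy, hz: tip height over the tray floor (z=6)"""
    t=np.array([p[0],p[1],6+hz]); a=pick_a(t,a); q=rot(a); set_gripper(opening)
    reach(t+[0,0,130],q); line(t,q,rate=150); set_gripper(0); s=env.read_state(); st("gripped")
    assert abs(s["width"]-wexp)<5, "bad grip"
    line([t[0],t[1],270],q,rate=250)
def place(x,y,zf,hz,opening):
    t=W(x,y,zf+hz+1.5)
    reach(t+[0,0,80],QA); line(t,QA,rate=80); st("placed"); set_gripper(opening); line(t+[0,0,130],QA,rate=200)
def push(x0,x1,y,zf,hz,front,opening,tilt=np.radians(40)):
    """prongs push an item whose contact lies 'front' before its centre from centre x0 to x1"""
    q=rot(Q[2]+np.pi/2,tilt); c=10*np.cos(tilt); set_gripper(opening)
    a=W(x0-front-c-25,y,zf+hz); b=W(x1-front-c,y,zf+hz)
    reach(a+[0,0,70]-30*ex,q); line(a,q,rate=150); hit=line(b,q,rate=50); st("pushed")
    line(a,q,rate=200); up(env.read_state()["tool_pos"][2]+90)
E
cat > s6.py <<'E'
from h import *
pick((569.6,261.4),1.15,41,80,48)
place(-42,-100,12,41,66)
push(-42,50,-100,12,28,20,26)
shifts("t6")
E
python3 s6.py; python3 - <<'E'
import cv2;a=cv2.imread("pics/t6.png");cv2.imwrite("pics/c7.png",cv2.resize(a[125:320,165:465],(800,520),interpolation=cv2.INTER_CUBIC))
E
```

```text
gripped t37.2 w47.8 gf30.0 [569.97 261.7  127.38] [0.21 0.6  2.62]
placed t41.4 w47.7 gf30.0 [ 509.12 -290.19  134.98] [ 0.38 -0.41 -1.73]
pushed t49.6 w26.3 gf0.5 [ 520.44 -295.19  101.26] [-1.42  1.57 -0.49]
key shift px -27 -26 score 0.20
tin shift px 0 0 score 1.00
wax shift px 1 10 score 0.92
box shift px 0 0 score 0.94
bottle shift px 28 -2 score 0.58
```

View pics/c7.png

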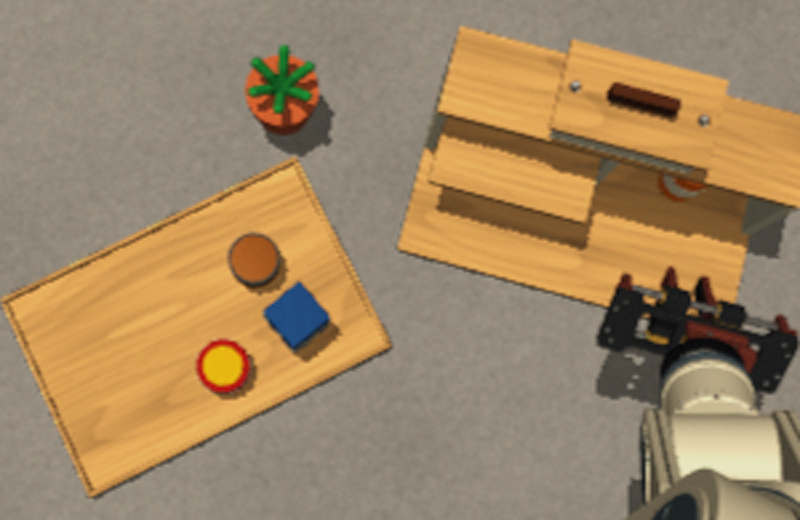

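The bottle stands upright under the top board (orange at crop 682,184). The wax jar is now at top-image (260,222). Tin and box next.

```bash
cat > s7.py <<'E'
from h import *
pick((456.6,224.0),1.15,14,78,60)
place(-34,142,100,14,74)
push(-34,52,142,100,11,26,30)
shifts("t7")
E
cat > s8.py <<'E'
from h import *
pick((496.1,135.5),0.625+np.pi/2,24,74,54)
place(-86,95,12,24,68)
push(-86,-6,95,12,22,27,24)
shifts("t8")
E
python3 s7.py && python3 s8.py; python3 - <<'E'
import cv2;a=cv2.imread("pics/t8.png");cv2.imwrite("pics/c8.png",cv2.resize(a[125:320,165:465],(800,520),interpolation=cv2.INTER_CUBIC))
E
```

```text
gripped t55.5 w59.4 gf30.0 [456.96 224.18 100.66] [-0.41  0.19  6.37]
placed t59.1 w59.5 gf30.0 [615.08 -72.34 195.81] [ 0.74  0.11 -0.88]Traceback (most recent call last):
  File "s7.py", line 4, in <module>
    push(-34,52,142,100,11,26,30)
    ~~~~^^^^^^^^^^^^^^^^^^^^^^^^^
  File "h.py", line 55, in push
    reach(a+[0,0,70]-30*ex,q); line(a,q,rate=150); hit=line(b,q,rate=50); st("pushed")
    ~~~~~^^^^^^^^^^^^^^^^^^^^
  File "h.py", line 26, in reach
    def reach(tip,q): env.reach(tcp(tip,q),q)
                      ~~~~~~~~~^^^^^^^^^^^^^^
station.IKError: the arm cannot take that pose within its joint ranges
[ WARN:0@0.005] global loadsave.cpp:275 findDecoder imread_('pics/t8.png'): can't open/read file: check file path/integrity
Traceback (most recent call last):
TypeError: 'NoneType' object is not subscriptable
```

```bash
python3 - <<'E'
from h import *
def ok(x,y,z,tilt,dy,hlf): 
    q=rot(Q[2]+np.pi/2+dy+hlf*np.pi,tilt*(1-2*hlf)); j=env.ik(tcp(W(x,y,z),q),q); return '-' if j is None else "%.1f/%.1f/%.1f"%tuple(j[3:])
for dy in (0,.25,-.25):
  for t in (15,20,25,30,35,40): print(dy,t,[ok(x,142,z,np.radians(t),dy,h) for h in (0,1) for x,z in((-123,181),(-93,181),(-93,111),(-60,111),(18,111))])
E
```

```text
0 15 ['-0.2/0.6/-1.1', '-0.2/0.6/-1.1', '-0.2/0.5/-1.0', '-0.2/0.5/-1.1', '-0.1/0.6/-1.2', '-0.2/0.6/2.1', '-0.2/0.6/2.0', '-0.2/0.5/2.1', '-0.2/0.5/2.1', '-0.1/0.6/2.0']
0 20 ['-0.3/0.5/-0.9', '-0.3/0.5/-1.0', '-0.4/0.4/-0.9', '-0.3/0.4/-0.9', '-0.2/0.5/-1.1', '-0.3/0.5/2.2', '-0.3/0.5/2.2', '-0.4/0.4/2.3', '-0.3/0.4/2.2', '-0.2/0.5/2.1']
0 25 ['-0.5/0.4/-0.8', '-0.4/0.4/-0.8', '-0.7/0.3/-0.6', '-0.6/0.3/-0.7', '-0.4/0.3/-0.9', '-0.5/0.4/2.4', '-0.4/0.4/2.3', '-', '-0.6/0.3/2.5', '-0.4/0.3/2.3']
0 30 ['-0.7/0.3/-0.5', '-0.7/0.3/-0.5', '-1.2/0.2/-0.0', '-1.0/0.2/-0.2', '-0.7/0.2/-0.6', '-', '-', '-', '-', '-']
0 35 ['-1.1/0.3/-0.0', '-1.1/0.3/-0.1', '-', '-', '-', '-', '-', '-', '-', '-']
0 40 ['-', '-', '4.1/0.4/1.0', '4.2/0.3/0.9', '4.3/0.3/0.7', '-', '-', '4.1/0.4/-2.2', '4.2/0.3/-2.2', '4.3/0.3/-2.5']
0.25 15 ['-0.0/0.6/-1.4', '-0.0/0.6/-1.5', '-0.0/0.4/-1.5', '-0.0/0.5/-1.5', '-0.0/0.6/-1.6', '-0.0/0.6/1.7', '-0.0/0.6/1.7', '-0.0/0.4/1.7', '-0.0/0.5/1.6', '-0.0/0.6/1.6']
0.25 20 ['-0.1/0.5/-1.4', '-0.1/0.5/-1.4', '-0.1/0.3/-1.4', '-0.1/0.3/-1.5', '-0.0/0.4/-1.5', '-0.1/0.5/1.7',
[... 597 characters left out ...]
5 ['-0.3/0.7/-0.7', '-0.2/0.7/-0.7', '-0.3/0.5/-0.7', '-0.3/0.6/-0.7', '-0.2/0.6/-0.8', '-0.3/0.7/2.4', '-0.2/0.7/2.4', '-0.3/0.5/2.5', '-0.3/0.6/2.4', '-0.2/0.6/2.3']
-0.25 20 ['-0.4/0.6/-0.6', '-0.4/0.6/-0.6', '-0.5/0.5/-0.5', '-0.5/0.5/-0.5', '-0.4/0.5/-0.7', '-', '-', '-', '-', '-0.4/0.5/2.5']
-0.25 25 ['-0.6/0.5/-0.4', '-0.6/0.5/-0.4', '-0.8/0.4/-0.2', '-0.7/0.4/-0.3', '-0.6/0.5/-0.4', '-', '-', '-', '-', '-']
-0.25 30 ['-0.8/0.5/-0.1', '-0.8/0.5/-0.2', '-1.1/0.4/0.2', '-1.0/0.4/0.1', '-0.9/0.4/-0.2', '-', '-', '-', '-', '-']
-0.25 35 ['-1.1/0.5/0.2', '-1.0/0.5/0.1', '-', '-', '-1.2/0.4/0.2', '-', '-', '-', '-', '-']
-0.25 40 ['-', '-1.3/0.5/0.4', '-', '-', '-', '-', '-', '-', '-', '-']
```

```bash
cat >> h.py <<'E'
def push(x0,x1,y,zf,hz,front,opening,tilt=30,dy=0,go=True):
    t=np.radians(tilt); q=rot(Q[2]+np.pi/2+dy,t); f=R.from_rotvec([0,0,dy]).apply(ex)*(front+10*np.cos(t))
    a0=W(x0,y,zf+hz)-f; a=a0-25*ex; b=W(x1,y,zf+hz)-f; h=a+[0,0,60]
    J=[env.ik(tcp(p,q),q) for p in(h,a,b)]; print([None if j is None else np.round(j[3:],2) for j in J])
    if not go: return
    set_gripper(opening); reach(h,q); line(a,q,rate=150); line(b,q,rate=50); st("pushed")
    line(a,q,rate=200); line(h,q,rate=200)
E
python3 - <<'E'
from h import *
push(-86,-8,95,12,22,27,24,30,go=False)
push(-34,42,48,100,24,24.8,30,25,go=False)
push(-34,44,142,100,9,26,30,30,-.2)
shifts("t7")
E
```

```text
[array([4.44, 0.19, 0.6 ]), array([3.83, 0.29, 1.23]), array([4.19, 0.16, 0.78])]
[array([-0.23,  0.37, -1.18]), array([-0.39,  0.21, -1.01]), array([-0.22,  0.3 , -1.22])]
[array([-0.82,  0.46, -0.17]), array([-1.1 ,  0.37,  0.14]), array([-0.88,  0.38, -0.19])]
pushed t65.2 w30.4 gf0.2 [625.09 -60.63 178.29] [-0.46  0.37 -0.25]
key shift px 10 -25 score 0.34
tin shift px 14 9 score 0.39
wax shift px 1 10 score 0.92
box shift px 0 0 score 0.92
bottle shift px 28 -2 score 0.58
```

```bash
cat > s8.py <<'E'
from h import *
push(-86,-8,95,12,22,27,24,22,go=False)
pick((496.1,135.5),0.625+np.pi/2,24,74,54)
place(-86,95,12,24,68)
push(-86,-8,95,12,22,27,24,22)
shifts("t8")
E
python3 s8.py; python3 - <<'E'
import cv2;a=cv2.imread("pics/t8.png");cv2.imwrite("pics/c8.png",cv2.resize(a[125:320,165:465],(800,520),interpolation=cv2.INTER_CUBIC))
E
```

```text
[array([-0.62,  0.21, -0.65]), None, array([-0.6 ,  0.17, -0.74])]
gripped t69.9 w54.6 gf29.5 [496.41 135.62 110.65] [-1.67 -1.2   6.49]
placed t74.3 w54.6 gf29.5 [548.44 -94.06 117.79] [-0.67  1.2  -1.13]
[array([-0.62,  0.21, -0.65]), None, array([-0.6 ,  0.17, -0.74])]Traceback (most recent call last):
  File "s8.py", line 5, in <module>
    push(-86,-8,95,12,22,27,24,22)
    ~~~~^^^^^^^^^^^^^^^^^^^^^^^^^^
  File "h.py", line 62, in push
    set_gripper(opening); reach(h,q); line(a,q,rate=150); line(b,q,rate=50); st("pushed")
                                      ~~~~^^^^^^^^^^^^^^
  File "h.py", line 27, in line
    def line(tip,q,**k): return env.move_l(tcp(tip,q),rot=q,**k)
                                ~~~~~~~~~~^^^^^^^^^^^^^^^^^^^^^^
station.IKError: the arm cannot follow that straight line within its joint ranges
[ WARN:0@0.005] global loadsave.cpp:275 findDecoder imread_('pics/t8.png'): can't open/read file: check file path/integrity
Traceback (most recent call last):
TypeError: 'NoneType' object is not subscriptable
```

```bash
python3 - <<'E'
from h import *
for hz in (22,34):
  for t,dy in((12,0),(15,0),(18,0),(20,0),(20,-.15),(25,-.15)): print(hz,t,dy,end=' '); push(-86,-16,95,12,hz,27,24,t,dy,go=False)
E
```

```text
22 12 0 [array([-0.14,  0.43, -1.15]), array([-0.21,  0.29, -1.08]), array([-0.13,  0.4 , -1.22])]
22 15 0 [array([-0.22,  0.36, -1.07]), array([-0.37,  0.22, -0.92]), array([-0.2 ,  0.33, -1.14])]
22 18 0 [array([-0.34,  0.3 , -0.94]), array([-0.67,  0.16, -0.61]), array([-0.32,  0.26, -1.02])]
22 20 0 [array([-0.45,  0.25, -0.82]), array([-1.02,  0.13, -0.25]), array([-0.44,  0.21, -0.89])]
22 20 -0.15 [array([-0.59,  0.31, -0.51]), array([-1.01,  0.2 , -0.07]), array([-0.6 ,  0.27, -0.56])]
22 25 -0.15 [array([-1.02,  0.26, -0.06]), None, array([-1.13,  0.22, -0.01])]
34 12 0 [array([-0.14,  0.46, -1.16]), array([-0.19,  0.32, -1.1 ]), array([-0.12,  0.43, -1.22])]
34 15 0 [array([-0.2 ,  0.39, -1.09]), array([-0.32,  0.25, -0.96]), array([-0.19,  0.35, -1.15])]
34 18 0 [array([-0.31,  0.33, -0.98]), array([-0.56,  0.18, -0.71]), array([-0.29,  0.28, -1.05])]
34 20 0 [array([-0.4 ,  0.28, -0.87]), array([-0.84,  0.15, -0.43]), array([-0.4 ,  0.23, -0.94])]
34 20 -0.15 [array([-0.54,  0.34, -0.56]), array([-0.9 ,  0.22, -0.19]), array([-0.55,  0.29, -0.61])]
34 25 -0.15 [array([-0.92,  0.28, -0.16]), None, array([-1.03,  0.23, -0.12])]
```

```bash
python3 - <<'E'
from h import *
push(-86,-14,95,12,26,27,24,18)
shifts("t8")
E
python3 - <<'E'
import cv2;a=cv2.imread("pics/t8.png");cv2.imwrite("pics/c8.png",cv2.resize(a[125:320,165:465],(800,520),interpolation=cv2.INTER_CUBIC))
E
```

```text
[array([-0.33,  0.31, -0.96]), array([-0.63,  0.16, -0.65]), array([-0.3 ,  0.27, -1.03])]
pushed t80.4 w24.2 gf0.2 [557.83 -98.32 114.09] [-1.3   0.35 -0.08]
key shift px 0 -15 score 0.42
tin shift px 23 4 score 0.41
wax shift px 2 10 score 0.94
box shift px -16 -21 score 0.60
bottle shift px 28 -2 score 0.58
```

View pics/c8.png

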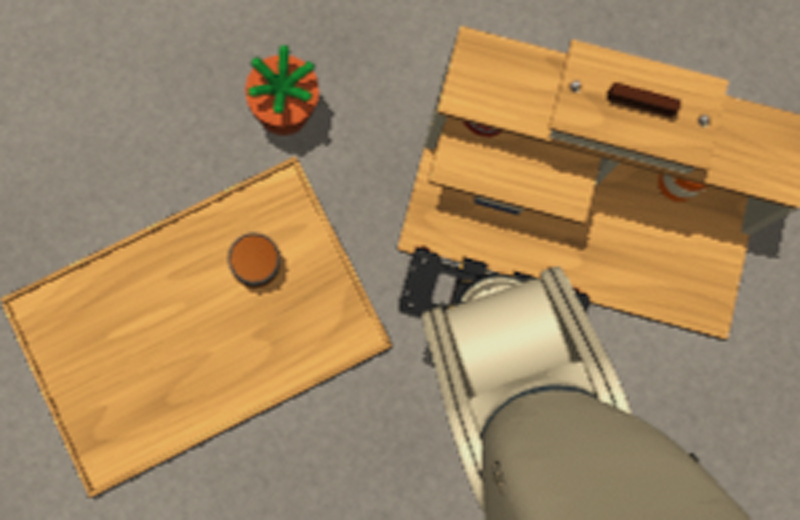

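The tin (482,128) and box (498,205) are under their boards. The wax jar is at top-image (260,222), and it goes last.

```bash
cat > s9.py <<'E'
from h import *
p=ray(260.0,222.0,44); print(p)
push(-34,42,50,100,24,24.8,30,25,go=False)
pick(p[:2],1.15,16,80,58)
place(-34,50,100,16,72)
push(-34,42,50,100,24,24.8,30,25)
shifts("t9")
q=rot(Q[2]+np.pi/2,np.radians(25))
E
python3 s9.py; python3 - <<'E'
from h import *
# wrist look from the front, tilted
for t in (30,25,20):
    q=rot(Q[2]+np.pi/2,np.radians(t)); p=W(-150,30,240)
    j=env.ik(tcp(p,q),q)
    if j is not None: break
print(t); reach(p,q); env.hold(.2); w=viewer.camera("wrist"); s=env.read_state(); np.save("wp.npy",np.r_[s["tool_pos"],s["orientation"]]); st()
a=viewer.camera("top")
cv2.imwrite("pics/w9.png",w); cv2.imwrite("pics/c9.png",np.hstack([cv2.resize(w,(400,300)),cv2.resize(a[120:270,300:500],(400,300),interpolation=cv2.INTER_CUBIC)]))
E
```

```text
[568.05 173.38  44.  ]
[array([-0.23,  0.37, -1.17]), array([-0.4 ,  0.22, -1.  ]), array([-0.23,  0.3 , -1.21])]
gripped t85.1 w57.5 gf30.0 [568.4  173.56 102.63] [-1.33 -0.91  6.11]
placed t88.6 w57.3 gf30.0 [ 577.57 -156.42  197.85] [ 0.2  -0.05 -1.04]
[array([-0.23,  0.37, -1.17]), array([-0.4 ,  0.22, -1.  ]), array([-0.23,  0.3 , -1.21])]
pushed t94.2 w30.1 gf0.2 [ 584.72 -159.62  196.51] [ 0.23 -0.02 -1.5 ]
key shift px 26 10 score 0.40
tin shift px 23 4 score 0.41
wax shift px 4 28 score 0.45
box shift px -12 -3 score 0.35
bottle shift px 28 20 score 0.31
30
 t96.0 w29.9 gf0.0 [ 427.31 -111.07  308.42] [ 0.34 -0.21 -0.32]
```

View pics/c9.png

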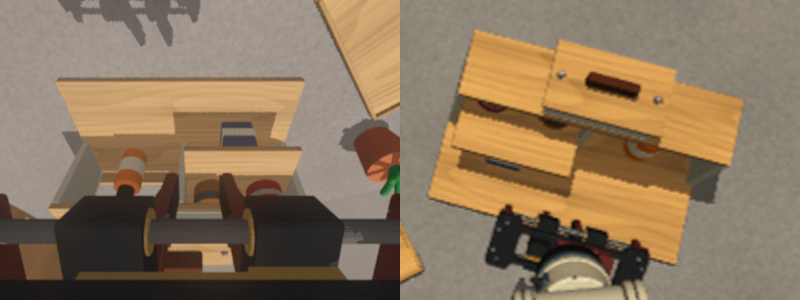

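All four are upright in their tiers, and the wrist view is upside-down. I'll enlarge it to check depths.

```bash
python3 -c "
import cv2;a=cv2.imread('pics/w9.png');cv2.imwrite('pics/c10.png',cv2.resize(a[105:305,150:440][:, :],None,fx=2.75,fy=2.75,interpolation=cv2.INTER_CUBIC))"
```

```text
(no output)
```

View pics/c10.png

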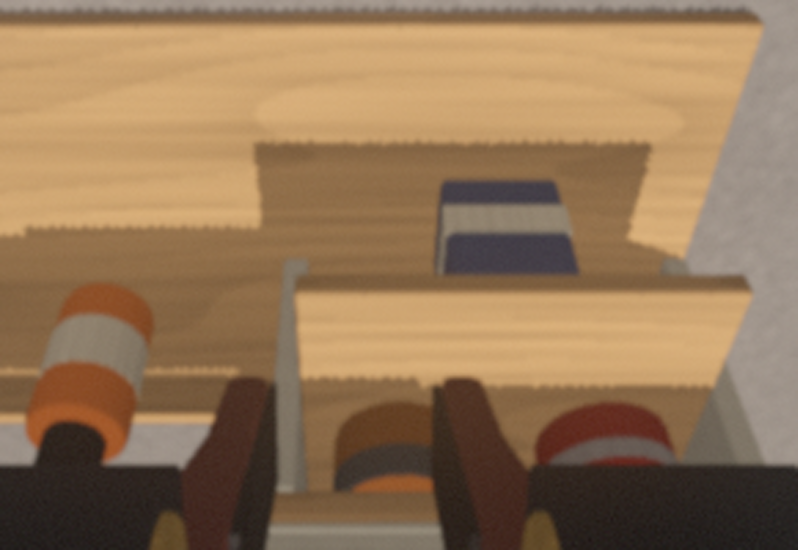

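```bash
python3 - <<'E'
from h import *
s=np.load("wp.npy"); w=viewer.camera_params("wrist"); T=np.eye(4); T[:3,:3]=R.from_quat(s[3:]).as_matrix(); T[:3,3]=s[:3]; M=T@w["tool_from_camera"]
for n,u,v,z in(("base front",400,24,12),("mid front",520,292,100),("bottle",100,284,12),("box",498,182,12),("wax",392,403,100),("tin",608,403,100)):
    u=150+u/2.75; v=105+v/2.75; d=M[:3,:3]@[(u-w["cx"])/w["fx"],-(v-w["cy"])/w["fy"],-1]; o=M[:3,3]
    p=o+d*(z-o[2])/d[2]-[Q[0],Q[1],0]; print(n,"x %.1f y %.1f"%(p@ex,p@ey))
E
```

```text
base front x -115.0 y 49.2
mid front x -50.1 y 94.4
bottle x 30.0 y -100.5
box x -35.7 y 97.7
wax x 17.7 y 47.3
tin x 17.7 y 141.7
```

The check against known edges is good: -115.0 and -50.1 measured, against -115 and -50. Centres are at x ≈ 54 (bottle), -9 (box), 47 (wax) and 48 (tin), all in range.

```bash
python3 -c "
from h import *
up(env.read_state()['tool_pos'][2]+40); env.hold(.5); st(); print(workorder.sign_off())"
```

```text
t96.8 w30.0 gf0.0 [ 427.11 -110.99  348.14] [0.8  0.02 0.51]
the job is handed in; nothing more can be done
None
```

I handed the job in at about 97 s: the tin, wax jar, box and bottle stand in their tiers, each behind the board above it, and the key is in its box with the cover seated back on its pins; sign-off returned no verdict.

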